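# Clamp the sample tin in the screw press with its ratchet lever

## Task

The flat sample tin stands in the small two-column screw press, but the pad above it is not down yet: clamp the tin firmly by turning the press's lever clockwise (seen from above). The columns stop the lever before the tin is held, so lift the lever off its serrations against its spring, swing it back, let it drop fully home into the serrations and turn again, as often as needed, until the grip takes a firm push of about 11 N; a push much beyond that crushes the tin. Leave the lever fully home and let go, without disturbing the vial, the bottle and the weight beside the press.

Things in the scene. Friction and masses are not known exactly. Their poses are not given: they have to be found in the camera images.
- press: fixed screw press, base plate 110 (x) x 124 (y) x 12 mm; origin: underside centre, on the turning axis; x to its back, z up. Bridge plate 80 to 92 mm high; two columns, 12 mm thick, at x -20, y +-45 mm, tops 122 mm high. The lever's arm (12 mm thick, 112 mm high) points to -x when straight; the columns stop it 0.9 rad to either side. Nothing else is in its way.
- grip_mid (a point): middle of the lever's grip: upright black cylinder, 18 mm diameter, 42 mm tall (lever home: 116 to 158 mm above the worktop), that revolves freely on the end of the arm, 80 mm from the press's vertical axis. Tightening (clockwise from above) moves it to the press's +y, swinging back to -y. It starts 0 to 0.5 rad on the +y side of straight.
- lever_lift (a joint): lever's height above home (m): 0 home, 0.012 top stop. Spring and weight: 5 to 9 N to lift. 12 radial teeth, 30 degrees apart, 4 degrees of play: below 4 mm they carry the sleeve round both ways (turning back unscrews); above 4.5 mm the lever swings free and the screw stays. Let down on tooth tips it rests 3.5 mm high until turned a little, then drops home if free to.
- sleeve: sleeve that the lever turns, origin on the axis, 94 mm high; carries the screw and rubber pad. 1 rad clockwise lowers the pad 3 mm; the way to the tin varies (tin higher or lower in its nest). Free it takes 1 to 2 N at the grip; on the tin about 1.5 N more per 0.1 rad. A push of 5 N presses with 35 N (held), 11 N with 75 N, 18 N with 140 N (crushed). Self-locking: read the push while it turns, it drops when you stop.
- sample_tin: round flat metal tin, 60 mm diameter, 28 mm tall, in the nest on the base plate under the pad; origin at its underside's centre. It cannot move; do not touch it.
- vial_a: glass sample vial with screw cap, 22 mm diameter, 51 mm tall, a bystander standing loose beside the press; origin at the centre of its underside; leave alone
- dropper_bottle: small white dropper bottle, 36 mm diameter, 79 mm tall, a bystander standing loose beside the press; origin at the centre of its underside; leave alone
- weight_100: knob weight, 29 mm diameter, 33 mm tall, a bystander standing loose beside the press; origin at the centre of its underside; leave alone

How it is judged:
On the way:
1. the lever is lifted clear of its serrations (to swing it back) (value of joint lever_lift above 0.004 m), for 0.1 s.
At the end, for the whole second after the job is handed in: the pad of the sleeve's screw presses on the tin with more than 35 N, the lever lies home in its serrations (within 2 mm) and nothing turns any more (contact force between sleeve and sample_tin above 35 N and value of joint lever_lift below 0.002 m and angular speed of sleeve below 0.05 rad/s); the robot touches nothing.
It fails at once if the tin is crushed: pressed with more than 140 N (contact force between sleeve and sample_tin above 140 N).
It fails at once if the glass sample vial is moved by more than 20 mm or tipped (distance of vial_a from where it was at the start of the episode above 0.02 m or angle between vial_a's own z axis and vertical above 0.3 rad).
It fails at once if the dropper bottle is moved by more than 20 mm or tipped (distance of dropper_bottle from where it was at the start of the episode above 0.02 m or angle between dropper_bottle's own z axis and vertical above 0.3 rad).
It fails at once if the knob weight is moved by more than 20 mm or tipped (distance of weight_100 from where it was at the start of the episode above 0.02 m or angle between weight_100's own z axis and vertical above 0.3 rad).
It also fails if it takes over 61 s, if anything falls off the work surface, if the arm or the gripper's body presses on something with over 40 N, if the wrist force passes 120 N, or if a joint passes its speed limit or range.

## Robot

A 6-joint arm with a two-finger parallel gripper is mounted at the origin on a cart in front of the work surface, level with it; the furniture and walls round the work are solid. World frame = base frame: x ahead of the robot, y to its left, z up, the work surface at z = 0. Lengths are in m, angles in rad, forces in N, time in s.
With the tool pointing down it reaches from about 0.35 to 0.8 m from the base axis. Payload 7.3 kg.
Tool frame: the origin (TCP) lies midway between the tips of the shut fingers; the grasp point (between the pads) lies 19 mm behind it; z points along the fingers, y is the line along which they close (so a half turn about z gives the same grasp; the last joint's range is limited). The gripper opens to 85 mm and grips with 20 to 120 N. Pads are 22 mm wide; open, the fingers measure 114 mm over their backs; the gripper's body (76 mm by 85 mm) begins 54 mm behind the grasp point. The pads swing forward as they close: fully open they stand 13 mm farther back than shut.
Start: joints at [-0.146, 0.342, 1.524, -0, 1.275, -0.146], TCP at [0.525, 0, 0.231] pointing down, gripper open.
Joint ranges: [-2.53, 2.53], [-0.77, 2.02], [0.04, 2.7], [-1, 4.14], [0.28, 2.66], [-3.11, 3.11]. Speed limits (rad/s): [2.57, 2.57, 3.14, 3.14, 3.14, 3.14].

## Interface

Orientations are given as [roll, pitch, yaw] about the fixed x, y, z axes, in that order (R = Rz(yaw) Ry(pitch) Rx(roll)).
In Python, from plant import get_state, get_image, get_calibration, sign_off, spot_in, regions_of, pinpoint gives the robot as it stands.
- The arm moves only by the tool jog_arm, never from a script. Its argument "rows" is a list that holds one entry, the list of rows, each a list of 7 numbers: the opening, from -1 (shut) to 1 (fully open), then the shift along the tool's x, y, z in cm, then the turn, a rotation vector about the tool's x, y, z in degrees. In form: [[[jaw, x, y, z, wx, wy, wz], ...]]. A call has 1 to 8 rows; each row is the pose to reach, as a shift and turn from the pose commanded when the call began, along the tool's axes at that moment; what a row does not reach only later rows make up. A row lasts 1/10 s, in which the tool goes at most 50 mm and 8.59 degrees, less where a joint would pass 70% of its speed; a pose out of reach is approached as far as the arm can. A call with a gripper value outside its range is refused whole. The fingers move at their own pace and stop on an object; the grip force is fixed at half the most. Time passes only in rows, so rows that repeat a pose let the fingers close. It gives the time, the measured TCP pose, the force, the opening and the grip force at its end, in the units of the state.
- get_state(): the state, without advancing time (a new reading comes with each control period).
- get_image(name): name is "scene" or "side" or "wrist"; returns the picture (480x640x3 uint8, blue, green, red); there is no depth.
- get_calibration(name): a dict with "intrinsics" (3x3 intrinsics, pixels), "extrinsics" (4x4, takes a point from world to camera coordinates); the wrist camera has in their place "mount" (4x4, takes a point from camera to tool coordinates, whose origin is the TCP and whose axes are the flange's). Camera axes: x right, y up, looking along -z (the intrinsics and any distortion apply to the point x, -y, -z); pixel columns grow to the right and rows downward; lengths in m; the calibration is good to about 2 mm. A picture is of the moment at which its call begins: read the wrist's pose just before it. get_calibration takes no time and is no camera call.
- sign_off(): hands the job in; it is judged then, once.
Trained networks look in the newest picture that a camera, given by its name, has taken for a name from the list of things; names that differ only in an ending like _2 or _b are one class to them, and where a whole thing is asked for, a point or a joint stands for the part that bears it (a point fixed in the world has none). Each returns a list of dicts, best first, with "confidence" (0 to 1); they miss things now and then, are a little off and sometimes report something else, mostly with a low value. They report only what shows in the picture. A call takes as long as a camera call.
- spot_in(camera, query): "location" ([row, column] in pixels, amid what is visible of it).
- regions_of(camera, query): "region" (480x640 bool, what is visible of it) and "location" ([row, column] in pixels, amid what is visible of it).
- pinpoint(camera, query): "location" ([row, column] in pixels: a listed point, or the origin of a listed thing).
The state is a dict: "time_s": time; "joint_pos": joint angles; "qd": joint speeds; "tau": joint torques, N m; "ee_pos": TCP position; "ee_rot": TCP orientation; "ft_force": force on the tool from outside, world axes, zero at the start; "torque": the same for the moment, N m; "gripper_width": finger opening in m; "grip_force": force on a finger pad.
Only numpy, scipy, OpenCV 4.12 (cv2) and the standard library are available. Lean on these libraries where they do the work, as an engineer would, in place of code of your own. Each camera call takes 0.05 s, during which the arm holds its last target. There are 200 camera calls.

## Working session

There is one attempt and no reset: what is moved stays moved. The work goes in short steps, Python scripts to look and compute and a tool call to move; the robot and the scene stay as the last step left them, time stands still between calls to the robot, and variables do not carry over. Pictures are saved under pics/ and viewed, at most 10 in all, crops included, and the job is handed in when it is done.

Besides the shell and the picture viewer there is one more tool, called after "Emit:" in YAML: its name, and indented under it one key for each argument. jog_arm: Moves the arm, as the interface text tells. Its arguments: {"type":"object","properties":{"rows":{"type":"array"}},"required":["rows"]}

```bash
mkdir -p pics; python3 - <<'E'
from plant import *
import cv2,numpy as np
s=get_state();print({k:np.round(v,3).tolist() for k,v in s.items()})
ims=[get_image(n) for n in("scene","side")]
cv2.imwrite("pics/a.png",cv2.resize(np.hstack(ims),(800,300)))
cv2.imwrite("pics/scene.png",ims[0])
for c in("scene","side"):
    k=get_calibration(c);print(c,k)
    for q in("press","grip_mid","sleeve","sample_tin","vial_a","dropper_bottle","weight_100"):
        print(q,[(np.round(d["location"],1).tolist(),round(d["confidence"],2)) for d in pinpoint(c,q)[:2]])
E
```

```text
{'time_s': 0.0, 'joint_pos': [-0.146, 0.343, 1.525, 0.0, 1.275, -0.146], 'qd': [-0.002, -0.002, 0.0, -0.001, -0.0, 0.0], 'tau': [0.001, -43.368, -24.601, -0.0, 0.008, -0.0], 'ee_pos': [0.525, 0.0, 0.231], 'ee_rot': [-3.14, -0.0, 1.571], 'ft_force': [0.198, -0.104, -0.611], 'torque': [0.005, 0.034, 0.006], 'grip_force': 0.0, 'gripper_width': 0.085}
scene {'intrinsics': array([[582.43239067,   0.        , 322.81507998],
       [  0.        , 582.43239067, 228.90368947],
       [  0.        ,   0.        ,   1.        ]]), 'extrinsics': array([[ 0.52025166, -0.85400662, -0.00330212, -0.44850634],
       [ 0.46917787,  0.28258303,  0.83667136, -0.33278007],
       [-0.71358976, -0.43682894,  0.5476953 , -0.53033555],
       [ 0.        ,  0.        ,  0.        ,  1.        ]])}
press [([304.8, 295.3], 0.72), ([316.4, 294.9], 0.62)]
grip_mid [([261.1, 236.6], 0.85)]
sleeve [([262.6, 285.7], 0.62)]
sample_tin [([304.3, 292.1], 0.73)]
vial_a []
dropper_bottle [([278.2, 339.5], 0.61)]
weight_100 [([289.7, 234.3], 0.62)]
side {'intrinsics': array([[613.09111527,   0.        , 320.78441162],
       [  0.        , 613.09111527, 228.12772641],
       [  0.        ,   0.        ,   1.        ]]), 'extrinsics': array([[-0.96809846, -0.25017524,  0.01406159,  0.54194486],
       [ 0.17337229, -0.62826621,  0.75843498, -0.27281299],
       [-0.18090723,  0.73667762,  0.65159701, -0.71480678],
       [ 0.        ,  0.        ,  0.        ,  1.        ]])}
press [([288.8, 358.8], 0.94), ([242.3, 363.0], 0.2)]
grip_mid [([241.4, 422.4], 0.9)]
sleeve [([242.8, 367.6], 0.74)]
sample_tin [([279.9, 361.2], 0.87)]
vial_a [([302.7, 290.4], 0.65)]
dropper_bottle [([266.1, 294.8], 0.63), ([302.9, 292.0], 0.18)]
weight_100 [([338.8, 343.0], 0.56)]
```

View pics/a.png

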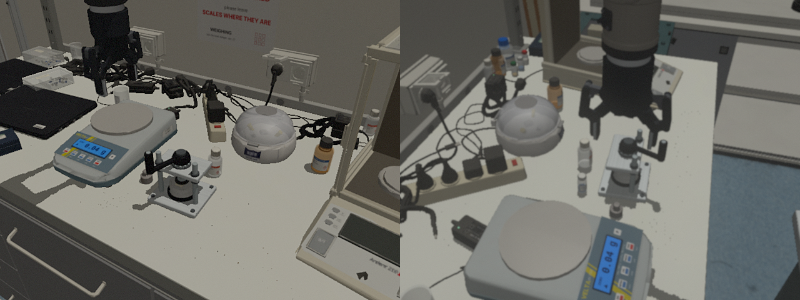

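```bash
cat > h.py <<'E'
from plant import *
import numpy as np
def tri(q,cams=("scene","side"),px=None):
    A=[];b=[]
    for i,c in enumerate(cams):
        k=get_calibration(c);K=k["intrinsics"];E=k["extrinsics"]
        if px: r,cc=px[i]
        else: r,cc=pinpoint(c,q)[0]["location"]
        d=np.array([(cc-K[0,2])/K[0,0],-(r-K[1,2])/K[1,1],-1.])
        R=E[:3,:3];d=R.T@d;d/=np.linalg.norm(d);o=-R.T@E[:3,3]
        P=np.eye(3)-np.outer(d,d);A.append(P);b.append(P@o)
    x=np.linalg.solve(sum(A),sum(b));return x,[np.linalg.norm(P@x-p) for P,p in zip(A,b)]
def zray(c,px,z):
    k=get_calibration(c);K=k["intrinsics"];E=k["extrinsics"];r,cc=px
    d=np.array([(cc-K[0,2])/K[0,0],-(r-K[1,2])/K[1,1],-1.]);R=E[:3,:3];d=R.T@d;o=-R.T@E[:3,3]
    return o+d*(z-o[2])/d[2]
E
python3 - <<'E'
from h import *
P={"press":((304.8,295.3),(288.8,358.8),0),"grip":((261.1,236.6),(241.4,422.4),.137),"sleeve":((262.6,285.7),(242.8,367.6),.094),"tin":((304.3,292.1),(279.9,361.2),.012),"bottle":((278.2,339.5),(266.1,294.8),0),"weight":((289.7,234.3),(338.8,343),0),"vial":(None,(302.7,290.4),0)}
for n,(a,b,z) in P.items():
    if a: print(n,*[np.round(v,4) for v in tri(n,px=(a,b))],np.round(zray("scene",a,z),3),end=' ')
    print(n,np.round(zray("side",b,z),3))
E
```

```text
press [ 0.5421 -0.1426  0.0043] [0.006 0.006] [ 0.554 -0.14   0.   ] press [ 0.538 -0.142  0.   ]
grip [ 0.4565 -0.1203  0.1335] [0.0007 0.0007] [ 0.454 -0.123  0.137] grip [ 0.456 -0.116  0.137]
sleeve [ 0.5307 -0.1428  0.0933] [0.0001 0.0001] [ 0.53  -0.143  0.094] sleeve [ 0.53  -0.142  0.094]
tin [ 0.5363 -0.146   0.0156] [0.0007 0.0007] [ 0.541 -0.144  0.012] tin [ 0.536 -0.149  0.012]
bottle [ 0.6438 -0.1638 -0.0009] [0. 0.] [ 0.643 -0.164  0.   ] bottle [ 0.644 -0.163  0.   ]
weight [ 5.371e-01 -4.080e-02  5.000e-04] [0.0024 0.0024] [ 0.535 -0.04   0.   ] weight [ 0.539 -0.043  0.   ]
vial [ 0.628 -0.088  0.   ]
```

The scene picture (left half) shows the press at about (180,185), with its black grip to the left at (150,160). In the side picture it is at (625,170), grip at (660,150). The bottle and vial stand behind it, and the weight stands between it and the balance. Next I zoom in to get the press's yaw.

```bash
python3 - <<'E'
from h import *
import cv2
a=get_image("scene")[220:360,210:370];b=get_image("side")[190:350,260:440]
a=cv2.resize(a,(400,350),interpolation=2);b=cv2.resize(b,(400,356),interpolation=2)[:350]
cv2.imwrite("pics/b.png",cv2.convertScaleAbs(np.hstack([a,b]),alpha=1.6))
E
```

```text
(no output)
```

View pics/b.png

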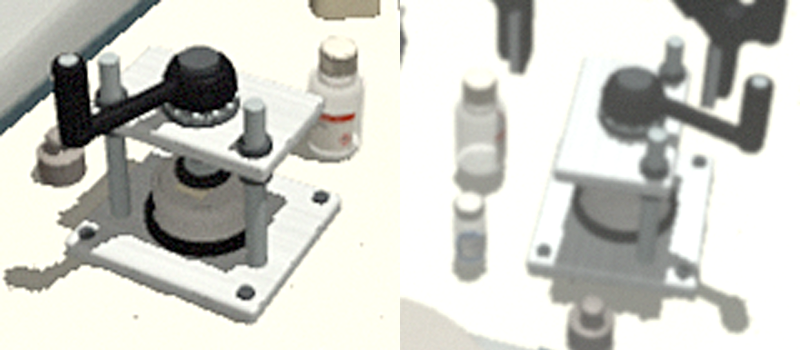

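The zoomed crop shows both column tops: scene crop (109,58) and (255,103), side crop (657,132) near and (675,42) far. The grip stands to the left of and in front of the press.

```bash
python3 - <<'E'
from h import *
L=((243.2,253.6),(249.3,375.7));R=((261.2,312),(208.9,383.8))
for p in(L,R):
    print(*[np.round(v,4) for v in tri("",px=p)],zray("scene",p[0],.122).round(4),zray("side",p[1],.122).round(4))
l=(zray("scene",L[0],.122)+zray("side",L[1],.122))/2;r=(zray("scene",R[0],.122)+zray("side",R[1],.122))/2
d=l-r;yaw=np.arctan2(-d[0],d[1]);print("yaw",yaw,np.linalg.norm(d))
m=(l+r)/2;ax=m[:2]+.02*np.array([np.cos(yaw),np.sin(yaw)]);print("axis",ax)
g=[]
for _ in range(3):
    for c in("scene","side"): get_image(c)
    t=tri("grip_mid");g.append(t[0]);print(t[0].round(4), tri("sleeve")[0].round(4))
g=np.mean(g,0);v=g[:2]-ax;print(g,np.linalg.norm(v),"ang on +y side",yaw-(np.arctan2(v[1],v[0])%(2*np.pi)-np.pi))
E
```

```text
[ 0.514  -0.1028  0.1208] [0.0004 0.0004] [ 0.5132 -0.1038  0.122 ] [ 0.5134 -0.1011  0.122 ]
[ 0.5195 -0.1915  0.12  ] [0.0016 0.0016] [ 0.5193 -0.193   0.122 ] [ 0.5179 -0.1873  0.122 ]
yaw 0.06032774945549521 0.08780652198578186
axis [ 0.53594882 -0.14511259]
[ 0.459  -0.1196  0.1367] [ 0.535  -0.1423  0.0935]
[ 0.4603 -0.1216  0.1351] [ 0.5314 -0.1449  0.0926]
[ 0.4595 -0.12    0.1351] [ 0.536  -0.1382  0.0936]
[ 0.45958649 -0.12040319  0.13561278] 0.08026057004142022 ang on +y side 0.3732756753902795
```

Emit:
jog_arm:
  rows:
    - [[1, -4, -2.2, 0, 0, 0, 0], [1, -8, -4.4, 0, 0, 0, 0], [1, -12, -6.6, 0, 0, 0, 0], [1, -12, -6.6, 0, 0, 0, 0], [1, -12, -6.6, 0, 0, 0, 0], [1, -12, -6.6, 0, 0, 0, 0]]

```text
time_s: 2.4
ee_pos: [0.4594, -0.1194, 0.2314]
ee_rot: [3.141, -0.0, 1.571]
ft_force: [-0.9, 0.2, -0.3]
gripper_width: 0.0857
grip_force: 0.0
```

```bash
python3 - <<'E'
from h import *
import cv2
from scipy.spatial.transform import Rotation as Ro
s=get_state();im=get_image("wrist");cv2.imwrite("pics/w.png",im)
c=get_calibration("wrist");K=c["intrinsics"];M=c["mount"]
R=Ro.from_euler("xyz",s["ee_rot"]).as_matrix();print(s["ee_pos"],s["ee_rot"],c)
Rc=R@M[:3,:3];o=R@M[:3,3]+s["ee_pos"]
for q,z in(("grip_mid",.137),("sleeve",.094),("press",0)):
    for d in pinpoint("wrist",q)[:1]:
        r,cc=d["location"];v=Rc@np.array([(cc-K[0,2])/K[0,0],-(r-K[1,2])/K[1,1],-1]);print(q,r,cc,d["confidence"],o+v*(z-o[2])/v[2])
E
```

```text
[ 0.45939883 -0.11944274  0.23139436] [ 3.14111543e+00 -2.14931129e-04  1.57122255e+00] {'intrinsics': array([[396.95567422,   0.        , 323.41593337],
       [  0.        , 396.95567422, 241.01499228],
       [  0.        ,   0.        ,   1.        ]]), 'mount': array([[-8.74324606e-04,  9.59945471e-01,  2.80185524e-01,
         7.11512129e-02],
       [ 9.99999491e-01,  9.80203298e-04, -2.37762304e-04,
         1.46595750e-03],
       [-5.02877622e-04,  2.80185174e-01, -9.59945840e-01,
        -1.42827033e-01],
       [ 0.00000000e+00,  0.00000000e+00,  0.00000000e+00,
         1.00000000e+00]])}
grip_mid 246.4 323.9 0.59 [ 0.46126875 -0.12101637  0.137     ]
sleeve 258.8 429.3 0.94 [ 0.53991551 -0.14391653  0.094     ]
press 232.0 398.8 0.64 [ 0.53464582 -0.14835627  0.        ]
```

View pics/w.png

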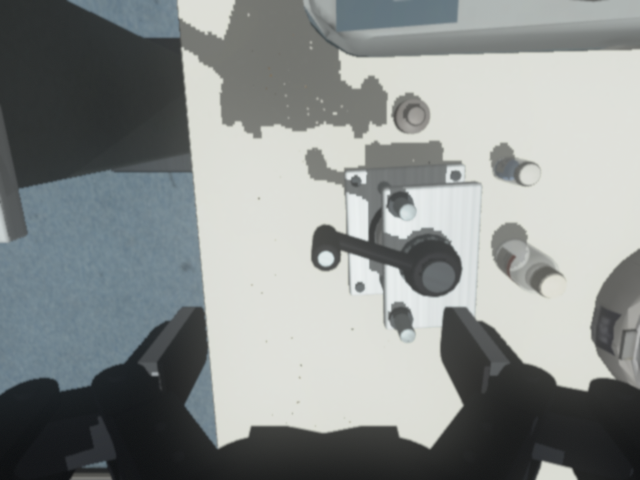

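The wrist view shows the grip top at (326,258), the lever head at (437,272) and the column tops at (406,211) and (407,336). Both fingers are clear of the grip.

```bash
python3 - <<'E'
from h import *
from scipy.spatial.transform import Rotation as Ro
s=get_state();c=get_calibration("wrist");K=c["intrinsics"];M=c["mount"]
R=Ro.from_euler("xyz",s["ee_rot"]).as_matrix()
Rc=R@M[:3,:3];o=R@M[:3,3]+s["ee_pos"]
def f(cc,r,z):
    v=Rc@np.array([(cc-K[0,2])/K[0,0],-(r-K[1,2])/K[1,1],-1]);return (o+v*(z-o[2])/v[2])[:2]
g=f(326,258,.158);l=f(407,211,.122);r=f(407,336,.122)
d=l-r;yaw=np.arctan2(-d[0],d[1]);ax=(l+r)/2+.02*np.array([np.cos(yaw),np.sin(yaw)])
print(g,l,r,np.linalg.norm(d),yaw,ax,np.linalg.norm(g-ax))
E
```

```text
[ 0.4624113 -0.1211142] [ 0.51502846 -0.10117911] [ 0.52045719 -0.19178064] 0.09076402595498764 0.059847221663596906 [ 0.53770702 -0.14528365] 0.07907975276152825
```

Emit:
jog_arm:
  rows:
    - [[0, -0.1, 0.2, 2, 0, 0, 0], [0, -0.1, 0.2, 4, 0, 0, 0], [0, -0.1, 0.2, 5, 0, 0, 0], [0, -0.1, 0.2, 6, 0, 0, 0], [0, -0.1, 0.2, 8, 0, 0, 0], [0, -0.1, 0.2, 10.4, 0, 0, 0], [0, -0.1, 0.2, 10.4, 0, 0, 0], [0, -0.1, 0.2, 10.4, 0, 0, 0]]

```text
time_s: 3.4
ee_pos: [0.4613, -0.121, 0.1277]
ee_rot: [3.142, -0.0, 1.571]
ft_force: [-0.0, 0.3, 1.1]
gripper_width: 0.0427
grip_force: 0.0
```

```bash
python3 - <<'E'
from h import *
import cv2
cv2.imwrite("pics/w2.png",np.hstack([get_image("wrist")[150:480,160:500],cv2.resize(get_image("side")[170:290,330:480],(412,330))]))
E
```

```text
(no output)
```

View pics/w2.png

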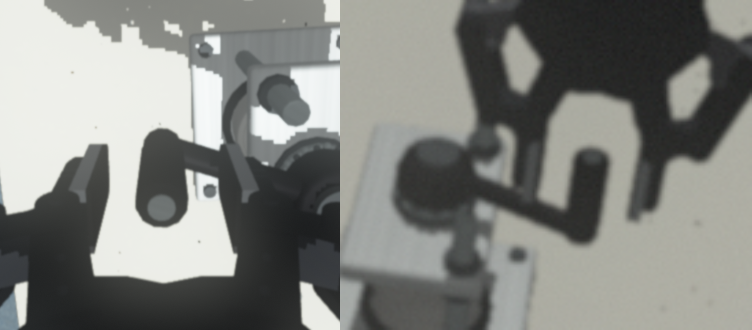

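The grip top at (162,207) stands nearly midway between the pads, which sit at about 105 and 240. I close on it.

Emit:
jog_arm:
  rows:
    - [[-0.8, 0, 0, 0, 0, 0, 0], [-0.8, 0, 0, 0, 0, 0, 0], [-0.8, 0, 0, 0, 0, 0, 0], [-0.8, 0, 0, 0, 0, 0, 0], [-0.8, 0, 0, 0, 0, 0, 0], [-0.8, 0, 0, 0, 0, 0, 0]]

```text
time_s: 4.1
ee_pos: [0.461, -0.1209, 0.1278]
ee_rot: [3.141, 0.0, 1.571]
ft_force: [-3.3, 2.4, 6.3]
gripper_width: 0.0164
grip_force: 58.7
```

Emit:
jog_arm:
  rows:
    - [[-0.8, 0.38, 0.13, 0, 0, 0, 0], [-0.8, 0.75, 0.27, 0, 0, 0, 0], [-0.8, 1.12, 0.44, 0, 0, 0, 0], [-0.8, 1.47, 0.62, 0, 0, 0, 0]]

```text
time_s: 4.5
ee_pos: [0.4676, -0.1063, 0.1277]
ee_rot: [3.141, 0.001, 1.571]
ft_force: [-1.3, 0.3, 5.0]
gripper_width: 0.0163
grip_force: 58.6
```

Emit:
jog_arm:
  rows:
    - [[-0.8, 0.34, 0.21, 0, 0, 0, 0], [-0.8, 0.68, 0.42, 0, 0, 0, 0], [-0.8, 1.0, 0.66, 0, 0, 0, 0], [-0.8, 1.32, 0.9, 0, 0, 0, 0]]

```text
time_s: 4.9
ee_pos: [0.4771, -0.0932, 0.1276]
ee_rot: [3.14, 0.001, 1.571]
ft_force: [1.1, -2.1, 3.7]
gripper_width: 0.0164
grip_force: 58.6
```

Emit:
jog_arm:
  rows:
    - [[-0.8, 0.18, 0.16, 0, 0, 0, 0], [-0.8, 0.36, 0.32, 0, 0, 0, 0], [-0.8, 0.36, 0.32, 0, 0, 0, 0]]

```text
time_s: 5.2
ee_pos: [0.4803, -0.0898, 0.1275]
ee_rot: [3.14, 0.001, 1.571]
ft_force: [4.0, -3.6, 2.9]
gripper_width: 0.0162
grip_force: 58.5
```

Emit:
jog_arm:
  rows:
    - [[-0.8, 0, 0, -0.2, 0, 0, 0], [-0.8, 0, 0, -0.4, 0, 0, 0], [-0.8, 0, 0, -0.6, 0, 0, 0], [-0.8, 0, 0, -0.8, 0, 0, 0], [-0.8, 0, 0, -0.8, 0, 0, 0]]

```text
time_s: 5.7
ee_pos: [0.4802, -0.0905, 0.1347]
ee_rot: [3.14, 0.001, 1.57]
ft_force: [6.5, -7.1, -7.7]
gripper_width: 0.0162
grip_force: 58.7
```

```bash
cat > arc.py <<'E'
import numpy as np,sys
# arc.py Cx Cy cmdx cmdy phi0 phi1 n
cx,cy,x,y,a,b=map(float,sys.argv[1:7]);n=int(sys.argv[7])
for p in np.linspace(a,b,n+1)[1:]:
    X=cx-.08*np.cos(p);Y=cy+.08*np.sin(p)
    print(round(p,3),"toolx %.2f tooly %.2f"%((Y-y)*100,(X-x)*100),"pos %.4f %.4f"%(X,Y))
E
python3 arc.py .5371 -.1469 .4794 -.0895 .782 -.02 6; python3 arc.py .5371 -.1469 .4794 -.0895 -.02 -.824 6
```

```text
0.648 toolx -0.91 tooly -0.61 pos 0.4733 -0.0986
0.515 toolx -1.80 tooly -1.19 pos 0.4675 -0.1075
0.381 toolx -2.77 tooly -1.66 pos 0.4628 -0.1172
0.247 toolx -3.78 tooly -1.99 pos 0.4595 -0.1273
0.114 toolx -4.83 tooly -2.18 pos 0.4576 -0.1378
-0.02 toolx -5.90 tooly -2.23 pos 0.4571 -0.1485
-0.154 toolx -6.97 tooly -2.14 pos 0.4580 -0.1592
-0.288 toolx -8.01 tooly -1.90 pos 0.4604 -0.1696
-0.422 toolx -9.02 tooly -1.53 pos 0.4641 -0.1797
-0.556 toolx -9.96 tooly -1.02 pos 0.4692 -0.1891
-0.69 toolx -10.83 tooly -0.40 pos 0.4754 -0.1978
-0.824 toolx -11.61 tooly 0.34 pos 0.4828 -0.2056
```

Emit:
jog_arm:
  rows:
    - [[-0.8, -0.91, -0.61, 0, 0, 0, 0], [-0.8, -1.8, -1.19, 0, 0, 0, 0], [-0.8, -2.77, -1.66, 0, 0, 0, 0], [-0.8, -3.78, -1.99, 0, 0, 0, 0], [-0.8, -4.83, -2.18, 0, 0, 0, 0], [-0.8, -5.9, -2.23, 0, 0, 0, 0], [-0.8, -5.9, -2.23, 0, 0, 0, 0]]

```text
time_s: 6.4
ee_pos: [0.4567, -0.1486, 0.134]
ee_rot: [-3.14, -0.002, 1.569]
ft_force: [5.5, 1.3, -6.5]
gripper_width: 0.0165
grip_force: 58.8
```

Emit:
jog_arm:
  rows:
    - [[-0.8, -1.07, 0.15, 0, 0, 0, 0], [-0.8, -2.11, 0.4, 0, 0, 0, 0], [-0.8, -3.1, 0.77, 0, 0, 0, 0], [-0.8, -4.03, 1.28, 0, 0, 0, 0], [-0.8, -4.9, 1.9, 0, 0, 0, 0], [-0.8, -4.9, 1.9, 0, 0, 0, 0]]

```text
time_s: 7.0
ee_pos: [0.4764, -0.199, 0.135]
ee_rot: [-3.141, 0.001, 1.57]
ft_force: [-2.9, -2.3, -7.3]
gripper_width: 0.0164
grip_force: 58.9
```

Emit:
jog_arm:
  rows:
    - [[-0.8, -0.33, 0.31, 0, 0, 0, 0], [-0.8, -0.68, 0.64, 0, 0, 0, 0], [-0.8, -0.68, 0.64, 0, 0, 0, 0], [-0.8, -0.68, 0.64, 0.3, 0, 0, 0], [-0.8, -0.68, 0.64, 0.6, 0, 0, 0], [-0.8, -0.68, 0.64, 0.8, 0, 0, 0], [-0.8, -0.68, 0.64, 0.8, 0, 0, 0]]

```text
time_s: 7.7
ee_pos: [0.4829, -0.2061, 0.1289]
ee_rot: [3.14, 0.004, 1.571]
ft_force: [-7.1, -9.0, 3.7]
gripper_width: 0.0163
grip_force: 60.1
```

```bash
python3 arc.py .5371 -.1468 .4825 -.2043 -.83 .77 14
```

```text
-0.716 toolx 0.50 tooly -0.58 pos 0.4767 -0.1993
-0.601 toolx 1.22 tooly -1.14 pos 0.4711 -0.1921
-0.487 toolx 2.01 tooly -1.61 pos 0.4664 -0.1842
-0.373 toolx 2.84 tooly -1.99 pos 0.4626 -0.1759
-0.259 toolx 3.70 tooly -2.27 pos 0.4598 -0.1673
-0.144 toolx 4.60 tooly -2.46 pos 0.4579 -0.1583
-0.03 toolx 5.51 tooly -2.54 pos 0.4571 -0.1492
0.084 toolx 6.42 tooly -2.51 pos 0.4574 -0.1401
0.199 toolx 7.33 tooly -2.38 pos 0.4587 -0.1310
0.313 toolx 8.21 tooly -2.15 pos 0.4610 -0.1222
0.427 toolx 9.06 tooly -1.82 pos 0.4643 -0.1137
0.541 toolx 9.87 tooly -1.40 pos 0.4685 -0.1056
0.656 toolx 10.63 tooly -0.88 pos 0.4737 -0.0980
0.77 toolx 11.32 tooly -0.28 pos 0.4797 -0.0911
```

Emit:
jog_arm:
  rows:
    - [[-0.8, 0.5, -0.58, 0, 0, 0, 0], [-0.8, 1.22, -1.14, 0, 0, 0, 0], [-0.8, 2.01, -1.61, 0, 0, 0, 0], [-0.8, 2.84, -1.99, 0, 0, 0, 0]]

```text
time_s: 8.1
ee_pos: [0.4625, -0.1767, 0.1287]
ee_rot: [3.141, 0.002, 1.571]
ft_force: [-6.6, -4.3, 1.6]
gripper_width: 0.0159
grip_force: 60.0
```

Emit:
jog_arm:
  rows:
    - [[-0.8, 0.86, -0.3, 0, 0, 0, 0], [-0.8, 1.76, -0.5, 0, 0, 0, 0], [-0.8, 2.67, -0.58, 0, 0, 0, 0], [-0.8, 3.58, -0.55, 0, 0, 0, 0]]

```text
time_s: 8.5
ee_pos: [0.4571, -0.1397, 0.1285]
ee_rot: [3.141, 0.0, 1.571]
ft_force: [-4.9, 0.6, 1.7]
gripper_width: 0.0163
grip_force: 59.9
```

Emit:
jog_arm:
  rows:
    - [[-0.8, 0.91, 0.13, 0, 0, 0, 0], [-0.8, 1.79, 0.36, 0, 0, 0, 0], [-0.8, 2.64, 0.69, 0, 0, 0, 0]]

```text
time_s: 8.8
ee_pos: [0.4645, -0.113, 0.1284]
ee_rot: [3.14, 0.0, 1.571]
ft_force: [-4.3, -0.7, 3.6]
gripper_width: 0.0158
grip_force: 59.9
```

Emit:
jog_arm:
  rows:
    - [[-0.8, 0.81, 0.42, 0, 0, 0, 0], [-0.8, 1.57, 0.94, 0, 0, 0, 0], [-0.8, 2.26, 1.54, 0, 0, 0, 0]]

```text
time_s: 9.1
ee_pos: [0.48, -0.0906, 0.1281]
ee_rot: [3.141, 0.001, 1.571]
ft_force: [-4.7, -1.5, 4.3]
gripper_width: 0.0163
grip_force: 60.0
```

Emit:
jog_arm:
  rows:
    - [[-0.8, -0.07, -0.07, -0.2, 0, 0, 0], [-0.8, -0.07, -0.07, -0.4, 0, 0, 0], [-0.8, -0.07, -0.07, -0.6, 0, 0, 0], [-0.8, -0.07, -0.07, -0.9, 0, 0, 0], [-0.8, -0.07, -0.07, -0.9, 0, 0, 0]]

```text
time_s: 9.6
ee_pos: [0.4791, -0.0922, 0.1366]
ee_rot: [3.14, 0.0, 1.57]
ft_force: [2.8, -2.9, -7.0]
gripper_width: 0.0162
grip_force: 58.9
```

```bash
python3 arc.py .5371 -.1468 .4790 -.0918 .765 -.829 14
```

```text
0.651 toolx -0.65 tooly -0.55 pos 0.4735 -0.0983
0.537 toolx -1.41 tooly -1.06 pos 0.4684 -0.1059
0.423 toolx -2.21 tooly -1.48 pos 0.4642 -0.1139
0.31 toolx -3.06 tooly -1.81 pos 0.4609 -0.1224
0.196 toolx -3.94 tooly -2.04 pos 0.4586 -0.1312
0.082 toolx -4.85 tooly -2.16 pos 0.4574 -0.1403
-0.032 toolx -5.76 tooly -2.19 pos 0.4571 -0.1494
-0.146 toolx -6.66 tooly -2.11 pos 0.4579 -0.1584
-0.26 toolx -7.55 tooly -1.92 pos 0.4598 -0.1673
-0.374 toolx -8.42 tooly -1.64 pos 0.4626 -0.1760
-0.487 toolx -9.25 tooly -1.26 pos 0.4664 -0.1843
-0.601 toolx -10.03 tooly -0.79 pos 0.4711 -0.1921
-0.715 toolx -10.75 tooly -0.23 pos 0.4767 -0.1993
-0.829 toolx -11.40 tooly 0.41 pos 0.4831 -0.2058
```

Emit:
jog_arm:
  rows:
    - [[-0.8, -0.65, -0.55, 0, 0, 0, 0], [-0.8, -1.41, -1.06, 0, 0, 0, 0], [-0.8, -2.21, -1.48, 0, 0, 0, 0], [-0.8, -3.06, -1.81, 0, 0, 0, 0], [-0.8, -3.94, -2.04, 0, 0, 0, 0], [-0.8, -4.85, -2.16, 0, 0, 0, 0], [-0.8, -5.76, -2.19, 0, 0, 0, 0]]

```text
time_s: 10.3
ee_pos: [0.4567, -0.15, 0.1364]
ee_rot: [3.141, -0.0, 1.57]
ft_force: [6.2, -0.3, -7.7]
gripper_width: 0.0165
grip_force: 59.0
```

Emit:
jog_arm:
  rows:
    - [[-0.8, -0.9, 0.08, 0, 0, 0, 0], [-0.8, -1.79, 0.27, 0, 0, 0, 0], [-0.8, -2.66, 0.55, 0, 0, 0, 0], [-0.8, -3.49, 0.93, 0, 0, 0, 0], [-0.8, -4.27, 1.4, 0, 0, 0, 0], [-0.8, -4.99, 1.96, 0, 0, 0, 0], [-0.8, -5.64, 2.6, 0, 0, 0, 0], [-0.8, -5.64, 2.6, 0, 0, 0, 0]]

```text
time_s: 11.1
ee_pos: [0.4834, -0.2066, 0.1361]
ee_rot: [-3.141, 0.0, 1.571]
ft_force: [1.3, 1.0, -7.8]
gripper_width: 0.0161
grip_force: 58.9
```

Emit:
jog_arm:
  rows:
    - [[-0.8, 0, 0, 0.3, 0, 0, 0], [-0.8, 0, 0, 0.6, 0, 0, 0], [-0.8, 0, 0, 0.9, 0, 0, 0], [-0.8, 0, 0, 0.95, 0, 0, 0], [-0.8, 0, 0, 0.95, 0, 0, 0]]

```text
time_s: 11.6
ee_pos: [0.4831, -0.2071, 0.1283]
ee_rot: [3.14, 0.003, 1.571]
ft_force: [-3.4, -4.4, 5.3]
gripper_width: 0.016
grip_force: 60.3
```

Emit:
jog_arm:
  rows:
    - [[-0.8, 0.65, -0.64, 0, 0, 0, 0], [-0.8, 1.37, -1.2, 0, 0, 0, 0], [-0.8, 2.15, -1.67, 0, 0, 0, 0]]

```text
time_s: 11.9
ee_pos: [0.4671, -0.1867, 0.1287]
ee_rot: [3.137, 0.006, 1.571]
ft_force: [-0.8, -9.3, 3.7]
gripper_width: 0.0159
grip_force: 60.1
```

Emit:
jog_arm:
  rows:
    - [[-0.8, 0.83, -0.38, 0, 0, 0, 0], [-0.8, 1.7, -0.66, 0, 0, 0, 0]]

```text
time_s: 12.1
ee_pos: [0.4599, -0.1697, 0.1286]
ee_rot: [3.139, 0.006, 1.571]
ft_force: [-3.4, -9.1, 5.2]
gripper_width: 0.016
grip_force: 60.2
```

Emit:
jog_arm:
  rows:
    - [[-0.8, 0.45, -0.1, 0, 0, 0, 0], [-0.8, 0.9, -0.19, 0, 0, 0, 0]]

```text
time_s: 12.3
ee_pos: [0.4577, -0.16, 0.1284]
ee_rot: [3.14, 0.005, 1.571]
ft_force: [-5.1, -8.5, 5.8]
gripper_width: 0.0164
grip_force: 60.3
```

Emit:
jog_arm:
  rows:
    - [[-0.8, 0.45, -0.05, 0, 0, 0, 0], [-0.8, 0.9, -0.08, 0, 0, 0, 0]]

```text
time_s: 12.5
ee_pos: [0.4567, -0.151, 0.1283]
ee_rot: [3.14, 0.004, 1.571]
ft_force: [-6.2, -7.2, 5.7]
gripper_width: 0.0165
grip_force: 60.4
```

```bash
python3 - <<'E'
from h import *
import cv2
a=get_image("scene")[220:340,210:340];b=get_image("side")[190:310,310:440]
f=lambda i:cv2.resize(i,(400,370),interpolation=2)
cv2.imwrite("pics/c.png",cv2.convertScaleAbs(np.hstack([f(a),f(b)]),alpha=1.7))
s=get_state();print(s["ft_force"],s["torque"],s["ee_pos"])
E
```

```text
[-5.53292645 -4.13007521  7.47813659] [-0.73740856  0.85525544  0.03496939] [ 0.45663015 -0.15026996  0.12830449]
```

View pics/c.png

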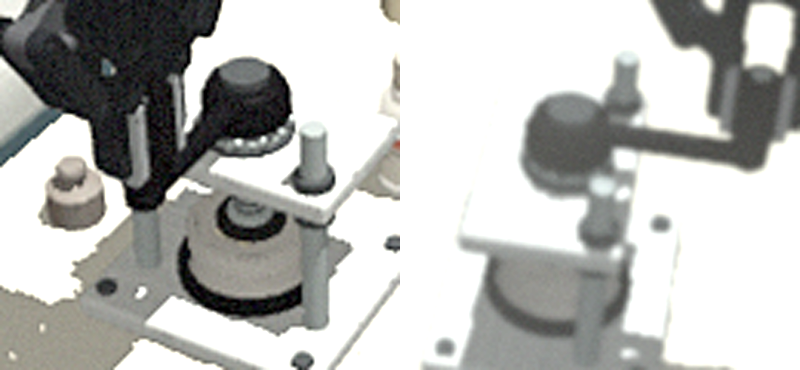

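The pad's black rubber at crop (250,215) is on or nearly on the tin, and the lever lies flat and straight. I keep turning in small steps.

Emit:
jog_arm:
  rows:
    - [[-0.8, 0.4, -0.03, 0, 0, 0, 0], [-0.8, 0.8, -0.03, 0, 0, 0, 0], [-0.8, 1.2, 0.0, 0, 0, 0, 0]]

```text
time_s: 12.9
ee_pos: [0.457, -0.1389, 0.1283]
ee_rot: [3.14, 0.004, 1.571]
ft_force: [-4.6, -5.8, 5.6]
gripper_width: 0.0164
grip_force: 60.4
```

Emit:
jog_arm:
  rows:
    - [[-0.8, 0.4, 0.07, 0, 0, 0, 0], [-0.8, 0.8, 0.16, 0, 0, 0, 0]]

```text
time_s: 13.1
ee_pos: [0.4582, -0.1308, 0.1282]
ee_rot: [3.141, 0.004, 1.571]
ft_force: [-7.0, -5.5, 7.1]
gripper_width: 0.0163
grip_force: 60.4
```

Emit:
jog_arm:
  rows:
    - [[-0.8, 0.4, 0.11, 0, 0, 0, 0], [-0.8, 0.78, 0.23, 0, 0, 0, 0]]

```text
time_s: 13.3
ee_pos: [0.4604, -0.1227, 0.1282]
ee_rot: [3.141, 0.003, 1.571]
ft_force: [-6.5, -5.4, 6.2]
gripper_width: 0.0164
grip_force: 60.5
```

Emit:
jog_arm:
  rows:
    - [[-0.8, 0.37, 0.15, 0, 0, 0, 0], [-0.8, 0.74, 0.3, 0, 0, 0, 0]]

```text
time_s: 13.5
ee_pos: [0.463, -0.1155, 0.1281]
ee_rot: [-3.141, 0.004, 1.572]
ft_force: [-8.3, -8.5, 5.5]
gripper_width: 0.016
grip_force: 60.4
```

Emit:
jog_arm:
  rows:
    - [[-0.8, 0.18, 0.09, 0, 0, 0, 0], [-0.8, 0.36, 0.18, 0, 0, 0, 0]]

```text
time_s: 13.7
ee_pos: [0.4649, -0.1113, 0.1281]
ee_rot: [3.141, 0.002, 1.571]
ft_force: [-7.0, -4.7, 7.3]
gripper_width: 0.0162
grip_force: 60.5
```

```bash
python3 - <<'E'
from plant import *
for i in range(4):
    s=get_state();print(s["ft_force"].round(1) if hasattr(s["ft_force"],"round") else s["ft_force"],s["time_s"]);get_image("side")
E
```

```text
[-7.  -4.7  7.3] 13.7
[-6.3 -3.6  7.4] 13.75
[-6.7 -3.5  5.9] 13.8
[-6.3 -1.9  8.8] 13.85
```

Emit:
jog_arm:
  rows:
    - [[-0.8, 0.24, 0.12, 0, 0, 0, 0], [-0.8, 0.47, 0.25, 0, 0, 0, 0], [-0.8, 0.7, 0.38, 0, 0, 0, 0]]

```text
time_s: 14.2
ee_pos: [0.4685, -0.1048, 0.128]
ee_rot: [-3.141, 0.003, 1.572]
ft_force: [-7.8, -6.4, 6.8]
gripper_width: 0.0164
grip_force: 60.4
```

Emit:
jog_arm:
  rows:
    - [[-0.8, 0.22, 0.14, 0, 0, 0, 0], [-0.8, 0.43, 0.28, 0, 0, 0, 0], [-0.8, 0.64, 0.43, 0, 0, 0, 0]]

```text
time_s: 14.5
ee_pos: [0.4729, -0.0983, 0.1279]
ee_rot: [-3.141, 0.003, 1.571]
ft_force: [-6.8, -5.8, 6.0]
gripper_width: 0.0162
grip_force: 60.4
```

Emit:
jog_arm:
  rows:
    - [[-0.8, 0.21, 0.19, 0, 0, 0, 0], [-0.8, 0.41, 0.37, 0, 0, 0, 0], [-0.8, 0.61, 0.56, 0, 0, 0, 0]]

```text
time_s: 14.8
ee_pos: [0.4781, -0.0921, 0.1278]
ee_rot: [-3.14, 0.003, 1.572]
ft_force: [-8.0, -5.6, 6.1]
gripper_width: 0.0159
grip_force: 60.4
```

```bash
python3 - <<'E'
from plant import *
for i in range(3):
    s=get_state();print(s["ft_force"].round(1),s["ee_pos"].round(4));get_image("side")
E
```

```text
[-8.  -5.6  6.1] [ 0.4781 -0.0921  0.1278]
[-6.9 -4.6  5.6] [ 0.4784 -0.0918  0.1278]
[-5.6 -4.5  6.1] [ 0.4784 -0.0918  0.1279]
```

Emit:
jog_arm:
  rows:
    - [[-0.8, -0.12, -0.12, -0.2, 0, 0, 0], [-0.8, -0.12, -0.12, -0.4, 0, 0, 0], [-0.8, -0.12, -0.12, -0.6, 0, 0, 0], [-0.8, -0.12, -0.12, -0.9, 0, 0, 0], [-0.8, -0.12, -0.12, -0.9, 0, 0, 0]]

```text
time_s: 15.45
ee_pos: [0.4787, -0.0924, 0.1362]
ee_rot: [3.14, 0.001, 1.571]
ft_force: [3.5, -3.3, -7.2]
gripper_width: 0.0165
grip_force: 59.2
```

```bash
python3 arc.py .5371 -.1468 .4783 -.0923 .745 .185 5
```

```text
0.633 toolx -0.72 tooly -0.57 pos 0.4726 -0.0995
0.521 toolx -1.47 tooly -1.06 pos 0.4677 -0.1070
0.409 toolx -2.27 tooly -1.46 pos 0.4637 -0.1150
0.297 toolx -3.11 tooly -1.77 pos 0.4606 -0.1234
0.185 toolx -3.98 tooly -1.98 pos 0.4585 -0.1321
```

Emit:
jog_arm:
  rows:
    - [[-0.8, -0.72, -0.57, 0, 0, 0, 0], [-0.8, -1.47, -1.06, 0, 0, 0, 0], [-0.8, -2.27, -1.46, 0, 0, 0, 0], [-0.8, -3.11, -1.77, 0, 0, 0, 0], [-0.8, -3.98, -1.98, 0, 0, 0, 0], [-0.8, -3.98, -1.98, 0, 0, 0, 0], [-0.8, -3.98, -1.98, 0, 0, 0, 0]]

```text
time_s: 16.15
ee_pos: [0.4582, -0.1321, 0.1358]
ee_rot: [3.141, -0.0, 1.57]
ft_force: [4.5, -1.2, -7.7]
gripper_width: 0.0162
grip_force: 59.2
```

Emit:
jog_arm:
  rows:
    - [[-0.8, 0, 0, 0.3, 0, 0, 0], [-0.8, 0, 0, 0.6, 0, 0, 0], [-0.8, 0, 0, 0.9, 0, 0, 0], [-0.8, 0, 0, 0.95, 0, 0, 0], [-0.8, 0, 0, 0.95, 0, 0, 0]]

```text
time_s: 16.65
ee_pos: [0.4578, -0.1315, 0.1276]
ee_rot: [3.141, 0.0, 1.571]
ft_force: [-2.8, -0.0, 8.6]
gripper_width: 0.0165
grip_force: 61.0
```

Emit:
jog_arm:
  rows:
    - [[-0.8, 0.22, 0.04, 0, 0, 0, 0], [-0.8, 0.44, 0.09, 0, 0, 0, 0], [-0.8, 0.66, 0.14, 0, 0, 0, 0]]

```text
time_s: 16.95
ee_pos: [0.4593, -0.1254, 0.1275]
ee_rot: [3.142, 0.001, 1.572]
ft_force: [-4.4, -3.1, 7.8]
gripper_width: 0.0161
grip_force: 60.9
```

Emit:
jog_arm:
  rows:
    - [[-0.8, 0.25, 0.08, 0, 0, 0, 0], [-0.8, 0.5, 0.17, 0, 0, 0, 0], [-0.8, 0.75, 0.26, 0, 0, 0, 0]]

```text
time_s: 17.25
ee_pos: [0.4616, -0.1183, 0.1275]
ee_rot: [-3.141, 0.002, 1.572]
ft_force: [-5.1, -3.1, 8.5]
gripper_width: 0.0164
grip_force: 60.9
```

Emit:
jog_arm:
  rows:
    - [[-0.8, 0.24, 0.1, 0, 0, 0, 0], [-0.8, 0.48, 0.21, 0, 0, 0, 0], [-0.8, 0.72, 0.33, 0, 0, 0, 0]]

```text
time_s: 17.55
ee_pos: [0.4648, -0.1111, 0.1274]
ee_rot: [-3.141, 0.002, 1.572]
ft_force: [-5.7, -3.7, 9.1]
gripper_width: 0.0162
grip_force: 60.9
```

Emit:
jog_arm:
  rows:
    - [[-0.8, 0.24, 0.12, 0, 0, 0, 0], [-0.8, 0.47, 0.25, 0, 0, 0, 0], [-0.8, 0.7, 0.38, 0, 0, 0, 0]]

```text
time_s: 17.85
ee_pos: [0.4687, -0.1042, 0.1274]
ee_rot: [-3.141, 0.002, 1.572]
ft_force: [-4.1, -4.7, 8.2]
gripper_width: 0.0165
grip_force: 60.9
```

Emit:
jog_arm:
  rows:
    - [[-0.8, 0.22, 0.14, 0, 0, 0, 0], [-0.8, 0.43, 0.28, 0, 0, 0, 0], [-0.8, 0.64, 0.43, 0, 0, 0, 0]]

```text
time_s: 18.15
ee_pos: [0.473, -0.0979, 0.1274]
ee_rot: [-3.141, 0.002, 1.572]
ft_force: [-3.7, -4.0, 7.3]
gripper_width: 0.0165
grip_force: 60.8
```

Emit:
jog_arm:
  rows:
    - [[-0.8, 0.21, 0.19, 0, 0, 0, 0], [-0.8, 0.41, 0.37, 0, 0, 0, 0], [-0.8, 0.61, 0.56, 0, 0, 0, 0]]

```text
time_s: 18.45
ee_pos: [0.4782, -0.0917, 0.1273]
ee_rot: [-3.14, 0.002, 1.572]
ft_force: [-5.7, -3.9, 8.2]
gripper_width: 0.0164
grip_force: 60.9
```

```bash
python3 - <<'E'
from h import *
import cv2
s=get_state();print(s["ft_force"],s["ee_pos"])
a=get_image("scene")[255:335,255:345];b=get_image("side")[225:305,330:420]
a=cv2.resize(a,(400,356),interpolation=2)
b=cv2.resize(b,(400,356),interpolation=2)
cv2.imwrite("pics/d.png",cv2.convertScaleAbs(np.hstack([a,b]),alpha=1.7))
E
```

```text
[-5.71200426 -3.92277139  8.23611709] [ 0.47822786 -0.09173069  0.12729681]
```

View pics/d.png

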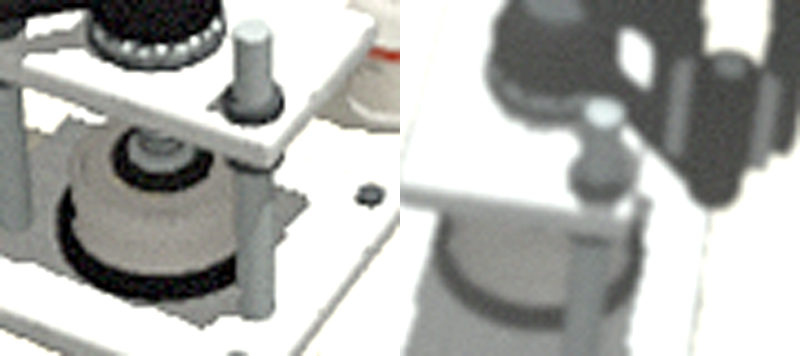

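The crop shows the black pad on the screw at (163,155) above the tin, but I can't judge a gap from this. I compare it with the starting picture.

```bash
python3 - <<'E'
from h import *
import cv2
f=lambda i:cv2.resize(i[270:330,262:322],(400,400),interpolation=2)
a=cv2.imread("pics/scene.png");b=get_image("scene")
cv2.imwrite("pics/e.png",cv2.convertScaleAbs(np.hstack([f(a),f(b)]),alpha=2))
E
```

```text
(no output)
```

View pics/e.png

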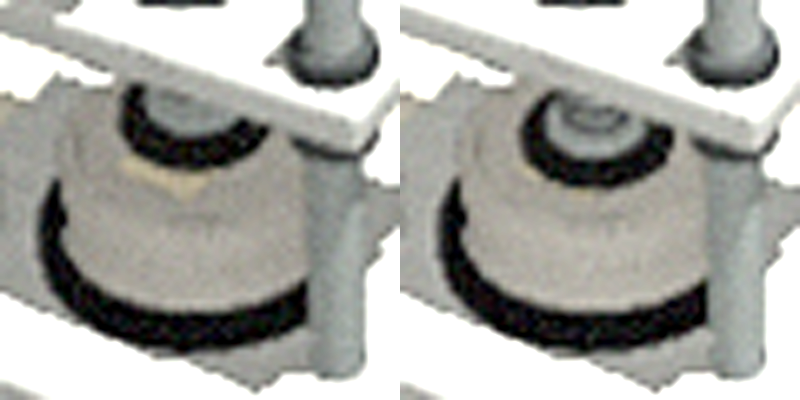

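Left is the start, right is now. The pad's front edge has come down from y=168 to y=186, about 5 mm, and is now close to the tin's lid. I measure the edge to sub-pixel in the saved pictures to see how it moved with each stroke.

```bash
python3 - <<'E'
from h import *
import cv2
a=cv2.imread("pics/scene.png").astype(float)*1.7
c=cv2.resize(cv2.imread("pics/c.png")[:,:400],(130,120),interpolation=cv2.INTER_AREA);C=np.zeros((480,640,3));C[220:340,210:340]=c
b=np.mean([get_image("scene").astype(float) for _ in range(2)],0)*1.7
for n,i in(("start",a),("mid2",C),("now",b)):
    g=np.minimum(i,255).mean(2)
    print(n)
    for k in(286,290,294): print(k,g[278:306,k-1:k+2].mean(1).round().astype(int).tolist())
E
```

```text
start
286 [200, 152, 138, 140, 143, 115, 100, 115, 113, 118, 98, 50, 14, 25, 15, 14, 30, 113, 144, 139, 125, 120, 128, 129, 128, 129, 141, 144]
290 [250, 218, 172, 147, 147, 149, 116, 109, 117, 114, 124, 118, 66, 9, 21, 13, 20, 59, 128, 144, 139, 132, 127, 129, 119, 128, 132, 141]
294 [255, 254, 230, 186, 151, 148, 146, 135, 121, 119, 125, 93, 26, 11, 21, 9, 12, 100, 129, 125, 126, 129, 130, 130, 120, 122, 136, 138]
mid2
286 [213, 165, 152, 155, 155, 113, 82, 95, 98, 104, 115, 127, 131, 123, 85, 30, 21, 24, 17, 62, 121, 139, 139, 142, 142, 144, 151, 156]
290 [254, 234, 187, 162, 159, 157, 140, 114, 85, 113, 98, 92, 121, 140, 143, 94, 17, 20, 18, 16, 99, 140, 144, 142, 133, 137, 145, 155]
294 [255, 255, 244, 202, 166, 159, 160, 145, 114, 93, 86, 111, 130, 139, 119, 57, 21, 18, 20, 28, 111, 144, 144, 141, 132, 138, 148, 153]
now
286 [211, 161, 148, 153, 156, 108, 72, 84, 88, 94, 105, 123, 128, 117, 76, 33, 22, 21, 15, 58, 123, 139, 139, 136, 137, 141, 145, 153]
290 [255, 232, 180, 156, 159, 157, 126, 128, 90, 98, 101, 82, 113, 127, 143, 99, 23, 24, 18, 15, 96, 137, 139, 138, 126, 135, 144, 151]
294 [255, 255, 246, 196, 163, 155, 157, 147, 96, 87, 81, 99, 120, 133, 121, 61, 16, 23, 20, 28, 108, 141, 140, 138, 126, 135, 142, 149]
```

Emit:
jog_arm:
  rows:
    - [[-0.8, -0.15, -0.14, 0, 0, 0, 0], [-0.8, -0.3, -0.28, 0, 0, 0, 0], [-0.8, -0.3, -0.28, 0, 0, 0, 0]]

```text
time_s: 19.0
ee_pos: [0.476, -0.0944, 0.1275]
ee_rot: [3.142, 0.001, 1.572]
ft_force: [-2.8, -1.2, 8.0]
gripper_width: 0.016
grip_force: 60.9
```

Emit:
jog_arm:
  rows:
    - [[-0.8, 0.1, 0.09, 0, 0, 0, 0], [-0.8, 0.2, 0.18, 0, 0, 0, 0]]

```text
time_s: 19.2
ee_pos: [0.4774, -0.0926, 0.1274]
ee_rot: [-3.141, 0.002, 1.572]
ft_force: [-4.7, -2.9, 6.9]
gripper_width: 0.0163
grip_force: 60.9
```

```bash
python3 - <<'E'
from h import *
for c in("scene","side"): get_image(c)
s=get_state();print(s["ft_force"].round(1),s["ee_pos"])
for q in("grip_mid","sleeve"):
    try:print(q,tri(q))
    except Exception as e:print(q,e)
E
```

```text
[-3.8 -2.8  8.6] [ 0.47756    -0.09252725  0.12737085]
grip_mid (array([ 0.47889203, -0.08715547,  0.13860248]), [np.float64(0.0005476768863181873), np.float64(0.0005476768863181873)])
sleeve (array([ 0.53271108, -0.14703119,  0.09152541]), [np.float64(0.0019229100784122026), np.float64(0.001922910078412201)])
```

Emit:
jog_arm:
  rows:
    - [[0, 0, 0, 0, 0, 0, 0], [0, 0, 0, 0, 0, 0, 0], [0, 0, 0, 0, 0, 0, 0], [0, 0, 0, 0, 0, 0, 0], [0, 0, 0, -2, 0, 0, 0], [0, 0, 0, -4, 0, 0, 0], [0, 0, 0, -6, 0, 0, 0], [0, 0, 0, -6, 0, 0, 0]]

```text
time_s: 20.3
ee_pos: [0.4796, -0.0926, 0.1886]
ee_rot: [3.137, 0.002, 1.571]
ft_force: [-0.1, -0.2, 0.2]
gripper_width: 0.0425
grip_force: 0.0
```

```bash
cat > wr.py <<'E'
from h import *
import cv2,sys
from scipy.spatial.transform import Rotation as Ro
s=get_state();im=get_image("wrist");cv2.imwrite("pics/%s.png"%sys.argv[1],im)
c=get_calibration("wrist");K=c["intrinsics"];M=c["mount"]
R=Ro.from_euler("xyz",s["ee_rot"]).as_matrix();Rc=R@M[:3,:3];o=R@M[:3,3]+s["ee_pos"]
print(s["ee_pos"],s["ee_rot"],s["ft_force"].round(1),s["joint_pos"])
def f(cc,r,z):
    v=Rc@np.array([(cc-K[0,2])/K[0,0],-(r-K[1,2])/K[1,1],-1]);return (o+v*(z-o[2])/v[2])
for q,z in(("grip_mid",.137),("sleeve",.094)):
    for d in pinpoint("wrist",q)[:1]: print(q,d["location"],d["confidence"],f(*d["location"][::-1],z).round(4))
for a in sys.argv[2:]:
    cc,r,z=map(float,a.split(","));print(a,f(cc,r,z).round(4))
E
python3 wr.py w3
```

```text
[ 0.47959169 -0.09255157  0.18855896] [3.13694986e+00 1.57984111e-03 1.57094670e+00] [-0.1 -0.2  0.2] [-3.47761132e-01  3.13973149e-01  1.69232186e+00  1.08023926e-04
  1.13039439e+00 -3.47960981e-01]
grip_mid [329.6, 284.9] 0.86 [ 0.4603 -0.1285  0.137 ]
sleeve [320.1, 407.4] 0.81 [ 0.5372 -0.1456  0.094 ]
```

View pics/w3.png

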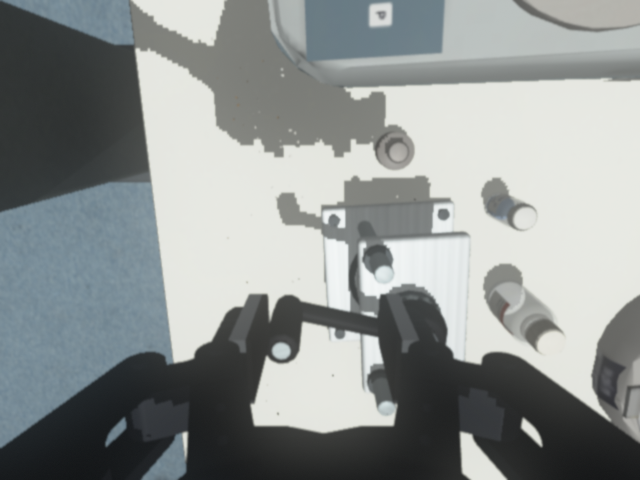

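The wrist view shows the grip top at (282,350), lever angle about φ=0.23, so the lever moved back about 30° during release. I check whether it is settled and how high it sits.

```bash
python3 wr.py w4 282,350,.158 282,350,.162; python3 - <<'E'
from h import *
b=[get_image("scene").astype(float)*1.7 for _ in range(2)];get_image("side")
print(tri("grip_mid"),tri("sleeve")[0])
g=np.minimum(np.mean(b,0),255).mean(2)
for k in(286,290,294): print(k,g[278:306,k-1:k+2].mean(1).round().astype(int).tolist())
E
```

```text
[ 0.47775895 -0.09198151  0.18547991] [-3.14045338e+00 -4.56507025e-04  1.57085465e+00] [-0.1 -0.   0.6] [-3.47908417e-01  3.17295703e-01  1.69688635e+00  4.49979907e-05
  1.12863725e+00 -3.47986281e-01]
grip_mid [339.6, 284.4] 0.81 [ 0.4581 -0.1322  0.137 ]
sleeve [325.6, 413.3] 0.78 [ 0.538 -0.147  0.094]
282,350,.158 [ 0.4591 -0.1257  0.158 ]
282,350,.162 [ 0.4595 -0.1232  0.162 ]
(array([ 0.45258906, -0.14406669,  0.13630624]), [np.float64(0.0004860336075829712), np.float64(0.0004860336075829405)]) [ 0.53319671 -0.14701552  0.08952462]
286 [210, 159, 147, 150, 153, 110, 75, 80, 93, 96, 113, 126, 128, 115, 71, 19, 22, 16, 17, 49, 118, 135, 138, 136, 136, 138, 145, 151]
290 [255, 231, 180, 154, 155, 156, 144, 95, 87, 98, 83, 112, 124, 133, 138, 84, 12, 21, 25, 9, 100, 135, 137, 136, 129, 134, 144, 150]
294 [255, 255, 243, 196, 161, 157, 157, 143, 115, 77, 92, 119, 124, 137, 105, 46, 13, 22, 21, 11, 115, 144, 139, 137, 126, 136, 140, 148]
```

```bash
python3 - <<'E'
from h import *
for i in range(4):
    b=get_image("scene");get_image("side");t=tri("grip_mid")[0];print(get_state()["time_s"],t.round(4))
    if i%2: 
        for _ in range(3): get_image("scene")
E
```

```text
21.15 [ 0.4572 -0.1472  0.1382]
21.35 [ 0.4549 -0.1478  0.1367]
21.7 [ 0.4538 -0.147   0.1355]
21.9 [ 0.587  -0.0754  0.0607]
```

Emit:
jog_arm:
  rows:
    - [[0, -1, -0.4, -1, 0, 0, 8], [0, -2, -0.8, -1, 0, 0, 16], [0, -3, -1.2, -1, 0, 0, 24], [0, -4, -1.6, -1, 0, 0, 32], [0, -5, -2, -1, 0, 0, 40], [0, -5.5, -2.2, -1, 0, 0, 48], [0, -5.5, -2.2, -1, 0, 0, 56], [0, -5.5, -2.2, -1, 0, 0, 64]]

```text
time_s: 22.85
ee_pos: [0.4561, -0.1474, 0.1963]
ee_rot: [-3.142, -0.0, 0.447]
ft_force: [-0.5, 0.5, -0.1]
gripper_width: 0.0429
grip_force: 0.0
```

Emit:
jog_arm:
  rows:
    - [[0, 0, 0, 0, 0, 0, 8], [0, 0, 0, 0, 0, 0, 16], [0, 0, 0, 0, 0, 0, 26], [0, 0, 0, 0, 0, 0, 26], [0, 0, 0, 0, 0, 0, 26], [0, 0, 0, 0, 0, 0, 26], [0, 0, 0, 0, 0, 0, 26]]

```text
time_s: 23.55
ee_pos: [0.4562, -0.1472, 0.1964]
ee_rot: [3.142, -0.0, 0.002]
ft_force: [0.2, -0.2, 0.0]
gripper_width: 0.0428
grip_force: 0.0
```

```bash
python3 wr.py w5;python3 - <<'E'
from h import *
get_image("scene");get_image("side");print(tri("grip_mid"))
E
```

```text
[ 0.45623479 -0.1471921   0.19635567] [ 3.1415283e+00 -1.8745046e-04  1.8432730e-03] [ 0.2 -0.2  0. ] [-4.72151084e-01  2.92313728e-01  1.70009081e+00  3.10171252e-05
  1.14899195e+00  1.09678928e+00]
grip_mid [260.8, 321.8] 0.81 [ 0.4589 -0.1463  0.137 ]
sleeve [106.8, 322.7] 0.66 [ 0.5394 -0.1467  0.094 ]Traceback (most recent call last):
  File "<stdin>", line 2, in <module>
  File "h.py", line 8, in tri
    else: r,cc=pinpoint(c,q)[0]["location"]
               ~~~~~~~~~~~~~^^^
IndexError: list index out of range
```

View pics/w5.png

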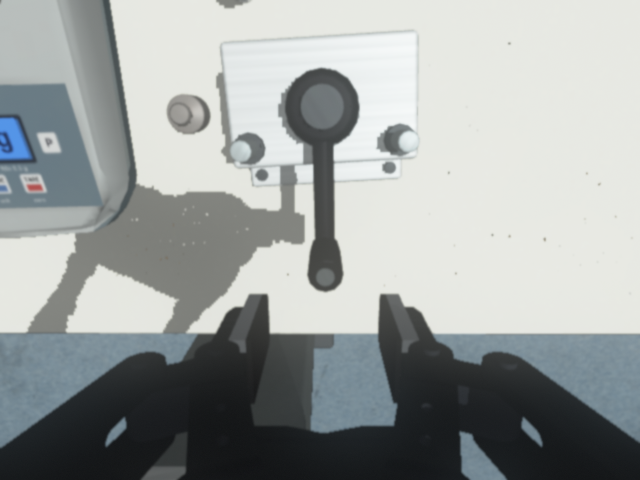

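The lever points straight at about φ=0. The grip top at (324,277) is centred between the fingers, so I descend and grasp with the closing direction along y.

Emit:
jog_arm:
  rows:
    - [[0, 0.1, 0, 2.5, 0, 0, 0], [0, 0.1, 0, 5, 0, 0, 0], [0, 0.1, 0, 6.6, 0, 0, 0], [0, 0.1, 0, 6.6, 0, 0, 0], [-0.8, 0.1, 0, 6.6, 0, 0, 0], [-0.8, 0.1, 0, 6.6, 0, 0, 0], [-0.8, 0.1, 0, 6.6, 0, 0, 0], [-0.8, 0.1, 0, 6.6, 0, 0, 0]]

```text
time_s: 24.65
ee_pos: [0.4577, -0.1475, 0.1312]
ee_rot: [3.141, -0.002, 0.0]
ft_force: [-0.0, -0.2, 1.6]
gripper_width: 0.0159
grip_force: 58.5
```

Emit:
jog_arm:
  rows:
    - [[-0.8, 0, 0, 0, 0, 0, 0], [-0.8, 0, 0, 0, 0, 0, 0], [-0.8, 0, 0, 0, 0, 0, 0]]

```text
time_s: 24.95
ee_pos: [0.4575, -0.1474, 0.1307]
ee_rot: [3.141, -0.001, -0.0]
ft_force: [-1.5, -0.4, 4.2]
gripper_width: 0.0164
grip_force: 58.6
```

Emit:
jog_arm:
  rows:
    - [[-0.8, 0, -0.27, 0, 0, 0, 0], [-0.8, 0.02, -0.53, 0, 0, 0, 0], [-0.8, 0.04, -0.8, 0, 0, 0, 0]]

```text
time_s: 25.25
ee_pos: [0.4577, -0.14, 0.1307]
ee_rot: [3.139, -0.001, 0.0]
ft_force: [-2.8, -5.2, 5.0]
gripper_width: 0.0159
grip_force: 59.0
```

Emit:
jog_arm:
  rows:
    - [[-0.8, 0.03, -0.27, 0, 0, 0, 0], [-0.8, 0.07, -0.53, 0, 0, 0, 0], [-0.8, 0.12, -0.79, 0, 0, 0, 0]]

```text
time_s: 25.55
ee_pos: [0.4587, -0.1322, 0.1306]
ee_rot: [3.139, -0.0, 0.0]
ft_force: [-3.2, -5.2, 5.1]
gripper_width: 0.0159
grip_force: 59.0
```

Emit:
jog_arm:
  rows:
    - [[-0.8, 0.06, -0.26, 0, 0, 0, 0], [-0.8, 0.13, -0.52, 0, 0, 0, 0], [-0.8, 0.2, -0.77, 0, 0, 0, 0]]

```text
time_s: 25.85
ee_pos: [0.4605, -0.1243, 0.1306]
ee_rot: [3.14, 0.0, 0.001]
ft_force: [-4.0, -5.6, 6.2]
gripper_width: 0.0161
grip_force: 59.1
```

Emit:
jog_arm:
  rows:
    - [[-0.8, 0.08, -0.26, 0, 0, 0, 0], [-0.8, 0.17, -0.51, 0, 0, 0, 0], [-0.8, 0.27, -0.76, 0, 0, 0, 0]]

```text
time_s: 26.15
ee_pos: [0.463, -0.1169, 0.1306]
ee_rot: [3.139, 0.001, 0.001]
ft_force: [-4.2, -6.0, 6.4]
gripper_width: 0.0162
grip_force: 59.1
```

Emit:
jog_arm:
  rows:
    - [[-0.8, 0.11, -0.24, 0, 0, 0, 0], [-0.8, 0.23, -0.48, 0, 0, 0, 0], [-0.8, 0.35, -0.72, 0, 0, 0, 0]]

```text
time_s: 26.45
ee_pos: [0.4663, -0.1094, 0.1305]
ee_rot: [3.14, 0.001, 0.0]
ft_force: [-5.4, -3.9, 7.0]
gripper_width: 0.0163
grip_force: 59.2
```

Emit:
jog_arm:
  rows:
    - [[-0.8, 0.14, -0.23, 0, 0, 0, 0], [-0.8, 0.28, -0.46, 0, 0, 0, 0], [-0.8, 0.42, -0.68, 0, 0, 0, 0]]

```text
time_s: 26.75
ee_pos: [0.4704, -0.1023, 0.1305]
ee_rot: [3.14, 0.002, 0.0]
ft_force: [-4.6, -3.3, 7.5]
gripper_width: 0.0164
grip_force: 59.3
```

Emit:
jog_arm:
  rows:
    - [[-0.8, 0.16, -0.21, 0, 0, 0, 0], [-0.8, 0.32, -0.42, 0, 0, 0, 0], [-0.8, 0.48, -0.63, 0, 0, 0, 0]]

```text
time_s: 27.05
ee_pos: [0.4748, -0.0962, 0.1305]
ee_rot: [3.14, 0.003, 0.001]
ft_force: [-6.9, -5.7, 7.3]
gripper_width: 0.0161
grip_force: 59.4
```

Emit:
jog_arm:
  rows:
    - [[-0.8, -0.1, 0.12, 0, 0, 0, 0], [-0.8, -0.19, 0.23, 0, 0, 0, 0], [-0.8, -0.19, 0.23, 0, 0, 0, 0]]

```text
time_s: 27.35
ee_pos: [0.4735, -0.0979, 0.1305]
ee_rot: [3.141, 0.001, 0.0]
ft_force: [-4.1, -2.1, 6.8]
gripper_width: 0.0162
grip_force: 59.3
```

Emit:
jog_arm:
  rows:
    - [[-0.8, -0.1, 0.12, 0, 0, 0, 0], [-0.8, -0.19, 0.23, 0, 0, 0, 0], [-0.8, -0.19, 0.23, 0, 0, 0, 0]]

```text
time_s: 27.65
ee_pos: [0.4719, -0.0999, 0.1305]
ee_rot: [-3.141, 0.0, 0.0]
ft_force: [-1.5, -0.2, 5.7]
gripper_width: 0.0162
grip_force: 59.2
```

Emit:
jog_arm:
  rows:
    - [[-0.8, -0.1, 0.12, 0, 0, 0, 0], [-0.8, -0.19, 0.23, 0, 0, 0, 0], [-0.8, -0.19, 0.23, 0, 0, 0, 0]]

```text
time_s: 27.95
ee_pos: [0.4703, -0.1023, 0.1305]
ee_rot: [-3.141, -0.0, 0.0]
ft_force: [-1.3, 0.5, 4.8]
gripper_width: 0.016
grip_force: 59.1
```

Emit:
jog_arm:
  rows:
    - [[-0.8, -0.1, 0.12, 0, 0, 0, 0], [-0.8, -0.18, 0.24, 0, 0, 0, 0], [-0.8, -0.18, 0.24, 0, 0, 0, 0]]

```text
time_s: 28.25
ee_pos: [0.4686, -0.105, 0.1305]
ee_rot: [3.142, -0.0, -0.0]
ft_force: [-0.3, 0.3, 5.5]
gripper_width: 0.0159
grip_force: 59.0
```

```bash
cat > gh.py <<'E'
from h import *
s=get_state();print(s["time_s"],s["ee_pos"].round(4),s["ft_force"].round(1))
for i in range(2):
    b=get_image("scene");get_image("side")
    for q in("grip_mid","lever_lift"):
        for c in("scene","side"): print(q,c,[(np.round(d["location"],1).tolist(),round(d["confidence"],2)) for d in pinpoint(c,q)[:1]] if q=="grip_mid" else [np.round(d["location"],1).tolist() for d in spot_in(c,q)[:1]],end=' ')
    try:print(tri("grip_mid")[0].round(4))
    except Exception as e:print(e)
g=np.minimum(b*1.7,255).mean(2)
def cross(p):  # pad lower edge (dark to light)
    j=[i for i in range(len(p)-1) if p[i]<65<=p[i+1]][-1];return j+(65-p[j])/(p[j+1]-p[j])
print("pad edge",[round(278+cross(g[278:303,k-1:k+2].mean(1)),2) for k in(286,290,294)])
E
python3 gh.py
```

```text
28.25 [ 0.4686 -0.105   0.1305] [-0.3  0.3  5.5]
grip_mid scene [([251.7, 231.8], 0.67)] grip_mid side [([245.8, 412.8], 0.47)] lever_lift scene [] lever_lift side [[238.8, 369.9]] [ 0.467  -0.105   0.1363]
grip_mid scene [([253.4, 232.4], 0.75)] grip_mid side [([244.9, 411.9], 0.4)] lever_lift scene [[257.5, 279.4]] lever_lift side [[240.7, 369.8]] [ 0.4674 -0.1067  0.1351]
pad edge [np.float64(297.1), np.float64(297.59), np.float64(297.55)]
```

Emit:
jog_arm:
  rows:
    - [[-0.8, 0, 0, -0.3, 0, 0, 0], [-0.8, 0, 0, -0.6, 0, 0, 0], [-0.8, 0, 0, -0.9, 0, 0, 0], [-0.8, 0, 0, -0.9, 0, 0, 0]]

```text
time_s: 29.45
ee_pos: [0.469, -0.1053, 0.1388]
ee_rot: [3.141, -0.001, -0.0]
ft_force: [5.6, -3.1, -7.1]
gripper_width: 0.0164
grip_force: 58.6
```

```bash
python3 gh.py
```

```text
29.45 [ 0.469  -0.1053  0.1388] [ 5.6 -3.1 -7.1]
grip_mid scene [([247.0, 229.9], 0.5)] grip_mid side [([242.6, 414.9], 0.39)] lever_lift scene [[250.7, 273.6]] lever_lift side [[233.7, 371.8]] [ 0.4653 -0.1037  0.1438]
grip_mid scene [([248.7, 231.2], 0.67)] grip_mid side [([239.8, 414.7], 0.41)] lever_lift scene [[252.2, 275.8]] lever_lift side [[234.0, 370.8]] [ 0.465  -0.1075  0.1439]
pad edge [np.float64(297.01), np.float64(297.61), np.float64(297.51)]
```

```bash
cat > ph.py <<'E'
from h import *
import cv2,sys
k=get_calibration("scene");K=k["intrinsics"];E=k["extrinsics"]
C=np.array([.5371,-.1468]);o=-E[:3,:3].T@E[:3,3];az0=np.arctan2(o[1]-C[1],o[0]-C[0])
al=np.linspace(az0-1.2,az0+1.2,241)
def samp(im,r,z,d=(0,0)):
    P=np.c_[C[0]+d[0]+r*np.cos(al),C[1]+d[1]+r*np.sin(al),np.full(al.size,z)]
    c=P@E[:3,:3].T+E[:3,3];u=K[0,0]*c[:,0]/-c[:,2]+K[0,2];v=K[1,2]-K[1,1]*c[:,1]/-c[:,2]
    return cv2.remap(im.mean(2).astype(np.float32),u.astype(np.float32)[None],v.astype(np.float32)[None],1)[0]
def phase(im):
    best=max((( lambda s:(abs(s),np.degrees(np.angle(s))/12,r,z))(np.mean((lambda q:(q-np.poly1d(np.polyfit(al,q,3))(al))*np.exp(-12j*al))(samp(im,r,z)))) for r in np.arange(.014,.026,.001) for z in np.arange(.09,.112,.002)))
    return [round(float(x),3) for x in best]
E
python3 - <<'E'
from ph import *
a=cv2.imread("pics/scene.png");print("start",phase(a))
for _ in range(4):
    b=get_image("scene");print(get_state()["time_s"],phase(b))
cv2.imwrite("pics/l1.png",b)
E
```

```text
start [14.936, 4.847, 0.019, 0.1]
30.3 [10.689, -11.795, 0.021, 0.102]
30.35 [10.724, -11.966, 0.021, 0.102]
30.4 [10.395, -11.865, 0.021, 0.102]
30.45 [10.813, -11.931, 0.021, 0.102]
```

Emit:
jog_arm:
  rows:
    - [[-0.8, -0.56, 1.06, 0, 0, 0, 0], [-0.8, -0.94, 2.2, 0, 0, 0, 0], [-0.8, -1.15, 3.38, 0, 0, 0, 0], [-0.8, -1.18, 4.58, 0, 0, 0, 0], [-0.8, -1.03, 5.77, 0, 0, 0, 0], [-0.8, -0.73, 6.85, 0, 0, 0, 0], [-0.8, -0.32, 7.8, 0, 0, 0, 0], [-0.8, -0.32, 7.8, 0, 0, 0, 0]]

```text
time_s: 31.25
ee_pos: [0.4665, -0.1829, 0.1383]
ee_rot: [-3.139, -0.001, -0.001]
ft_force: [8.7, 4.9, -7.3]
gripper_width: 0.0161
grip_force: 58.7
```

```bash
python3 -c "
from ph import *
print(phase(get_image('scene')))"
```

```text
[8.952, 10.561, 0.025, 0.094]
```

Emit:
jog_arm:
  rows:
    - [[-0.8, 0, 0, 0.3, 0, 0, 0], [-0.8, 0, 0, 0.6, 0, 0, 0], [-0.8, 0, 0, 0.9, 0, 0, 0], [-0.8, 0, 0, 0.9, 0, 0, 0]]

```text
time_s: 31.7
ee_pos: [0.4659, -0.1828, 0.1304]
ee_rot: [-3.141, -0.001, -0.0]
ft_force: [2.5, 0.2, 4.5]
gripper_width: 0.016
grip_force: 60.1
```

```bash
python3 -c "
from ph import *
print(phase(get_image('scene')),get_state()['ee_pos'],get_state()['ft_force'])"
```

```text
[8.491, -8.086, 0.024, 0.104] [ 0.46596819 -0.18284518  0.13062427] [3.45975068 0.50847767 4.67365143]
```

Emit:
jog_arm:
  rows:
    - [[-0.8, -0.17, -0.36, 0, 0, 0, 0], [-0.8, -0.33, -0.73, 0, 0, 0, 0], [-0.8, -0.46, -1.11, 0, 0, 0, 0], [-0.8, -0.58, -1.49, 0, 0, 0, 0]]

```text
time_s: 32.15
ee_pos: [0.4609, -0.1699, 0.1311]
ee_rot: [3.137, -0.004, 0.0]
ft_force: [5.9, -7.7, 0.3]
gripper_width: 0.0163
grip_force: 59.6
```

Emit:
jog_arm:
  rows:
    - [[-0.8, -0.09, -0.39, 0, 0, 0, 0], [-0.8, -0.17, -0.78, 0, 0, 0, 0], [-0.8, -0.22, -1.17, 0, 0, 0, 0], [-0.8, -0.27, -1.57, 0, 0, 0, 0]]

```text
time_s: 32.55
ee_pos: [0.4579, -0.1546, 0.131]
ee_rot: [3.136, -0.003, 0.0]
ft_force: [3.4, -8.6, 1.3]
gripper_width: 0.016
grip_force: 59.7
```

Emit:
jog_arm:
  rows:
    - [[-0.8, -0.01, -0.4, 0, 0, 0, 0], [-0.8, -0.02, -0.8, 0, 0, 0, 0], [-0.8, 0.01, -1.2, 0, 0, 0, 0], [-0.8, 0.05, -1.6, 0, 0, 0, 0]]

```text
time_s: 32.95
ee_pos: [0.4577, -0.1382, 0.1309]
ee_rot: [3.137, -0.002, 0.0]
ft_force: [0.5, -8.9, 3.5]
gripper_width: 0.0162
grip_force: 59.8
```

```bash
cat >> ph.py <<'E'
def fx(im,r=.02,z=.101):
    q=samp(im,r,z);q=q-np.poly1d(np.polyfit(al,q,3))(al);s=np.mean(q*np.exp(-12j*al));return round(abs(s),1),round(float(np.degrees(np.angle(s))/12),2)
E
cat > q.py <<'E'
from ph import *
b=get_image('scene');s=get_state();print(phase(b),fx(b),fx(b,.021,.102),s['ee_pos'].round(4),s['ft_force'].round(1),s['time_s'])
E
python3 q.py; python3 -c "
from ph import *
for n in('scene','l1'): b=cv2.imread('pics/%s.png'%n);print(fx(b),fx(b,.021,.102))"
```

```text
[8.476, 1.441, 0.025, 0.112] (np.float64(8.7), -10.9) (np.float64(7.6), -10.74) [ 0.4577 -0.1377  0.1309] [ 2.5 -6.1  3.2] 33.0
(np.float64(15.6), 5.6) (np.float64(12.7), 6.5)
(np.float64(10.5), -12.24) (np.float64(10.8), -11.93)
```

Emit:
jog_arm:
  rows:
    - [[-0.8, 0.07, -0.39, 0, 0, 0, 0], [-0.8, 0.14, -0.78, 0, 0, 0, 0]]

```text
time_s: 33.2
ee_pos: [0.4588, -0.1309, 0.1309]
ee_rot: [3.137, -0.001, 0.001]
ft_force: [0.3, -9.5, 3.9]
gripper_width: 0.0162
grip_force: 59.9
```

```bash
python3 q.py
```

```text
[10.05, -7.77, 0.021, 0.102] (np.float64(10.5), -7.53) (np.float64(10.0), -7.77) [ 0.4589 -0.1302  0.1309] [ 0.9 -5.6  3.1] 33.25
```

Emit:
jog_arm:
  rows:
    - [[-0.8, 0.11, -0.38, 0, 0, 0, 0], [-0.8, 0.22, -0.77, 0, 0, 0, 0]]

```text
time_s: 33.45
ee_pos: [0.4607, -0.123, 0.1309]
ee_rot: [3.137, -0.0, 0.001]
ft_force: [-1.0, -10.0, 5.1]
gripper_width: 0.0158
grip_force: 60.1
```

```bash
python3 q.py
```

```text
[8.934, -1.286, 0.018, 0.1] (np.float64(9.4), -1.47) (np.float64(7.7), -1.99) [ 0.4608 -0.1224  0.1309] [-0.7 -5.8  3.9] 33.5
```

Emit:
jog_arm:
  rows:
    - [[-0.8, 0.14, -0.37, 0, 0, 0, 0], [-0.8, 0.29, -0.74, 0, 0, 0, 0]]

```text
time_s: 33.7
ee_pos: [0.4632, -0.1158, 0.1308]
ee_rot: [3.137, 0.001, 0.001]
ft_force: [-2.3, -9.4, 4.9]
gripper_width: 0.016
grip_force: 60.2
```

Emit:
jog_arm:
  rows:
    - [[-0.8, 0.18, -0.36, 0, 0, 0, 0], [-0.8, 0.36, -0.71, 0, 0, 0, 0]]

```text
time_s: 33.9
ee_pos: [0.4667, -0.1082, 0.1307]
ee_rot: [3.138, 0.001, 0.001]
ft_force: [-2.7, -8.2, 4.2]
gripper_width: 0.0158
grip_force: 60.2
```

```bash
python3 q.py
```

```text
[11.083, 9.663, 0.02, 0.102] (np.float64(9.2), 9.82) (np.float64(10.6), 9.85) [ 0.467  -0.1077  0.1307] [-1.6 -5.8  4.3] 33.95
```

```bash
python3 - <<'E'
from h import *
import cv2
a=cv2.imread("pics/scene.png");l=cv2.imread("pics/l1.png");b=np.mean([get_image("scene").astype(float) for _ in range(2)],0)
cv2.imwrite("pics/s1.png",b)
G=lambda i:np.minimum(np.asarray(i,float)*1.7,255).mean(2).astype(np.float32)
ref=G(l)
for n,i in(("start",a),("l1",l),("now",b)):
    g=G(i)
    # sub-pixel vertical shift of pad patch relative to l1
    t=cv2.resize(ref[288:300,281:303],None,fx=10,fy=10,interpolation=2);s=cv2.resize(g[282:304,278:306],None,fx=10,fy=10,interpolation=2)
    r=cv2.matchTemplate(s,t,cv2.TM_CCOEFF_NORMED);_,m,_,p=cv2.minMaxLoc(r);print(n,round(m,3),"dx",(p[0]-30)/10,"dy",(p[1]-60)/10)
    for k in(286,290,294): print(g[280:302,k-1:k+2].mean(1).round().astype(int).tolist())
E
```

```text
start 0.839 dx -0.2 dy -2.9
[138, 140, 143, 115, 100, 115, 113, 118, 98, 50, 14, 25, 15, 14, 30, 113, 144, 139, 125, 120, 128, 129]
[172, 147, 147, 149, 116, 109, 117, 114, 124, 118, 66, 9, 21, 13, 20, 59, 128, 144, 139, 132, 127, 129]
[230, 186, 151, 148, 146, 135, 121, 119, 125, 93, 26, 11, 21, 9, 12, 100, 129, 125, 126, 129, 130, 130]
l1 0.998 dx 0.0 dy 0.0
[149, 157, 156, 108, 91, 89, 91, 101, 109, 127, 131, 122, 86, 32, 21, 24, 17, 60, 122, 137, 139, 140]
[184, 156, 157, 161, 131, 124, 84, 111, 103, 85, 121, 134, 143, 98, 22, 11, 23, 10, 103, 140, 140, 141]
[245, 199, 165, 161, 157, 146, 101, 92, 90, 107, 126, 136, 126, 66, 16, 25, 21, 12, 105, 141, 142, 142]
now 0.965 dx 0.0 dy 0.2
[149, 155, 155, 120, 63, 84, 97, 93, 94, 105, 124, 134, 109, 58, 18, 21, 13, 58, 122, 140, 138, 138]
[183, 157, 160, 158, 137, 78, 113, 102, 101, 105, 77, 105, 140, 122, 63, 15, 18, 14, 103, 139, 140, 140]
[245, 198, 163, 155, 160, 150, 114, 76, 91, 80, 95, 131, 132, 88, 28, 18, 17, 17, 105, 141, 142, 140][ WARN:0@0.766] global loadsave.cpp:1063 imwrite_ Unsupported depth image for selected encoder is fallbacked to CV_8U.
```

Emit:
jog_arm:
  rows:
    - [[-0.8, -0.08, 0.14, 0.05, 0, 0, 0], [-0.8, -0.1, 0.18, 0.1, 0, 0, 0], [-0.8, -0.1, 0.18, 0.1, 0, 0, 0]]

```text
time_s: 34.35
ee_pos: [0.4662, -0.1085, 0.1299]
ee_rot: [3.141, -0.0, 0.0]
ft_force: [-0.5, -1.3, 7.5]
gripper_width: 0.0162
grip_force: 60.5
```

Emit:
jog_arm:
  rows:
    - [[-0.5, 0, 0, 0.1, 0, 0, 0], [-0.5, 0, 0, 0.2, 0, 0, 0], [-0.4, 0, 0, 0.2, 0, 0, 0], [-0.3, 0, 0, 0.2, 0, 0, 0], [-0.2, 0, 0, 0.2, 0, 0, 0], [-0.1, 0, 0, 0.2, 0, 0, 0]]

```text
time_s: 34.95
ee_pos: [0.4663, -0.1081, 0.1272]
ee_rot: [-3.141, 0.0, 0.0]
ft_force: [0.7, 0.2, -0.2]
gripper_width: 0.0386
grip_force: 0.0
```

```bash
python3 - <<'E'
from ph import *
G=lambda i:np.minimum(np.asarray(i,float)*1.7,255).mean(2)
for j in range(4):
    b=get_image("scene");get_image("side");g=G(b)
    try:t=tri("grip_mid")[0].round(4)
    except Exception:t=None
    print(get_state()["time_s"],phase(b),t,[g[292:299,k-1:k+2].mean(1).round().astype(int).tolist() for k in(286,290,294)])
E
```

```text
35.15 [12.011, 12.325, 0.021, 0.102] None [[110, 52, 22, 14, 14, 64, 122], [140, 129, 69, 11, 26, 9, 101], [136, 92, 29, 11, 20, 26, 108]]
35.35 [11.969, 12.21, 0.021, 0.102] None [[113, 61, 23, 15, 14, 63, 121], [140, 131, 70, 16, 19, 13, 96], [138, 93, 29, 14, 15, 32, 111]]
35.55 [11.667, 12.385, 0.021, 0.102] [ 0.5458 -0.0191  0.041 ] [[111, 50, 20, 19, 18, 61, 128], [138, 127, 70, 16, 19, 10, 96], [136, 96, 31, 15, 22, 29, 111]]
35.75 [11.813, 12.381, 0.021, 0.102] [ 0.5455 -0.0193  0.0404] [[113, 56, 16, 25, 21, 65, 124], [138, 126, 73, 14, 26, 15, 96], [137, 89, 36, 15, 22, 25, 107]]
```

Emit:
jog_arm:
  rows:
    - [[-0.1, 0, 0, -1, 0, 0, 0], [-0.1, 0, 0, -3, 0, 0, 0], [-0.1, 0, 0, -6, 0, 0, 0], [-0.1, 0, 0, -9, 0, 0, 0], [-0.1, -3, 0, -9, 0, 0, 0], [-0.1, -3, 0, -9, 0, 0, 0]]

```text
time_s: 36.35
ee_pos: [0.4345, -0.1079, 0.2187]
ee_rot: [3.141, -0.0, -0.0]
ft_force: [0.1, -0.8, -0.8]
gripper_width: 0.0389
grip_force: 0.0
```

```bash
python3 wr.py w6; python3 gh.py; python3 - <<'E'
from ph import *
G=lambda i:np.minimum(np.asarray(i,float)*1.7,255).mean(2)
b=get_image("scene");d=get_image("side");g=G(b);print(get_state()["time_s"],phase(b),[g[292:299,k-1:k+2].mean(1).round().astype(int).tolist() for k in(286,290,294)])
f=lambda i:cv2.resize(i,(400,400),interpolation=2)
cv2.imwrite("pics/z.png",cv2.convertScaleAbs(np.hstack([f(b[225:325,215:315]),f(d[190:290,340:440])]),alpha=1.7))
E
```

```text
[ 0.43450223 -0.10786092  0.21867602] [ 3.14113076e+00 -3.71705863e-04 -2.02897238e-04] [ 0.1 -0.8 -0.8] [-4.14620842e-01  2.12133061e-01  1.74342011e+00 -2.94730377e-04
  1.18551327e+00  1.15648916e+00]
grip_mid [200.9, 329.9] 0.62 [ 0.4657 -0.1116  0.137 ]
sleeve [72.9, 383.4] 0.61 [ 0.5386 -0.1455  0.094 ]
36.5 [ 0.4368 -0.1083  0.2177] [ 0.1 -0.  -0.7]
grip_mid scene [([255.8, 234.5], 0.73)] grip_mid side [([243.7, 416.7], 0.64)] lever_lift scene [[255.5, 266.6]] lever_lift side [[236.6, 382.5]] [ 0.4629 -0.1122  0.1349]
grip_mid scene [([255.2, 234.3], 0.56)] grip_mid side [([242.3, 414.9], 0.8)] lever_lift scene [[255.0, 266.6]] lever_lift side [[239.2, 377.1]] [ 0.4645 -0.112   0.1359]
pad edge [np.float64(297.03), np.float64(297.61), np.float64(297.49)]
37.4 [12.125, 12.332, 0.021, 0.102] [[113, 53, 21, 21, 13, 64, 121], [138, 124, 71, 15, 12, 6, 99], [138, 94, 28, 17, 14, 25, 106]]
```

View pics/z.png

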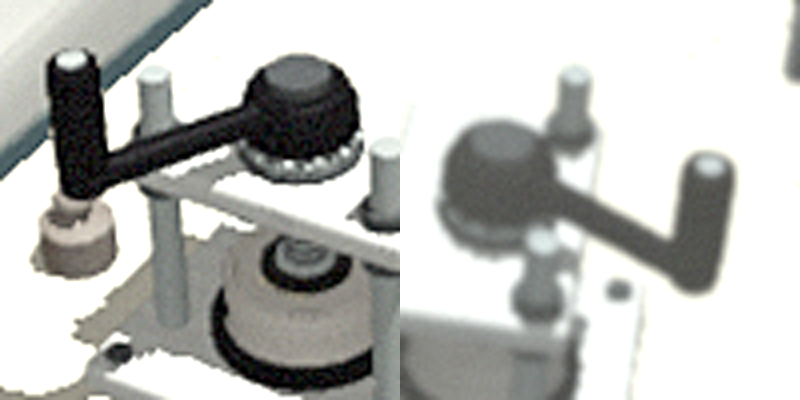

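The lever lies home: grip height 0.135 m against 0.136 m at the start. The sleeve is still and the pad is still pressed into the tin, with the robot clear.

```bash
python3 -c "
from plant import *
print(sign_off())"
```

```text
the job is handed in; nothing more can be done
None
```

I handed the job in; no verdict was returned. The last strokes took a push of about 9 to 10 N at the grip, just under the 11 N target. The lever is home, the pad stayed pressed into the tin after I let go, and the arm never came near the vial, bottle or weight. Between strokes the push did not always build up as described, so I estimate the clamp at about 60 N rather than having confirmed it.

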